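Clear the inspection stage and centre a primed model hull on it

ROBOT

A 6-joint arm with a two-finger parallel gripper is mounted at the origin on the work surface. World frame = base frame: x ahead of the robot, y to its left, z up, the work surface at z = 0. Lengths are in mm, angles in rad, forces in N, time in s.
With the tool pointing down it reaches from about 300 to 775 mm from the base axis. Payload 14.6 kg.
Tool frame: the origin (TCP) lies at the very end of the fingers, on their centre line; the grasp point (between the pads) lies 19 mm behind it; z points along the fingers, y is the line along which they close (so a half turn about z gives the same grasp; the last joint's range is limited). The gripper opens to 94 mm and grips with 3 to 60 N. Pads are 16 mm wide; open, the fingers measure 119 mm over their backs; the gripper's body (75 mm by 177 mm) begins 78 mm behind the grasp point.
Start: joints at [1.107, 0.3, 1.521, -0, 1.321, -0.067], TCP at [212.554, 507.257, 205.446] pointing down, gripper open.
Joint ranges: [-3.03, 3.03], [-0.79, 2.21], [0.23, 2.52], [-1.04, 4.18], [0, 3.07], [-2.55, 2.55]. Speed limits (rad/s): [2.22, 2.22, 2.57, 3.14, 3.14, 3.14].

INTERFACE

Orientations are given as [roll, pitch, yaw] about the fixed x, y, z axes, in that order (R = Rz(yaw) Ry(pitch) Rx(roll)).
In Python, from cell import manip, eyes, ticket gives the robot as it stands. The module is installed in compiled form; this text tells all that it offers.
- The arm moves only by the tool arm_command, never from a script. Its argument "plan" is a list of rows, each a list of 5 numbers: the opening, from -1 (shut) to 1 (fully open), then the shift along the tool's x, y, z in m, then the turn about the tool's z in rad. In form: [[jaw, dx, dy, dz, roll], ...]. A call has 1 to 20 rows; each row shifts and turns the commanded pose from where the row before left it, along the tool's axes as they then stand; what a row does not reach is not made up. A row lasts 1/8 s, in which the tool goes at most 62.5 mm and 10.7 degrees, less where a joint would pass 70% of its speed; a pose out of reach is approached as far as the arm can. A call is refused whole if a number of a shift passes 0.0625 or a number of a turn 0.188, either way. A call with a gripper value outside its range is refused whole. The fingers move at their own pace and stop on an object; "newtons" is the grip in N (left out, the last holds). Time passes only in rows, so rows that do not move let the fingers close. It gives the time, the measured TCP pose, the force, the opening and the grip force at its end, in the units of the state.
- manip.read_state(): the state, without advancing time (a new reading comes with each control period).
- eyes.camera(name): name is "scene" or "top"; returns a dict with "img" (400x640x3 uint8, blue, green, red), "z_map" (400x640 float32, mm along the optical axis (not along the pixel's ray), 0 where there is no reading), "fx", "fy", "cx", "cy" (pixels), "eye" and "orientation" of the camera in the world. Camera axes: x right, y down, z forward; pixel columns grow to the right and rows downward; lengths in mm; the calibration is good to about 2 mm. A picture is of the moment at which its call begins.
- ticket.sign_off(): hands the job in; it is judged then, once.
The state is a dict: "clock": time; "joints": joint angles; "qd": joint speeds; "effort": joint torques, N m; "eef_pos": TCP position; "eef_rot": TCP orientation; "wrist_force": force on the tool from outside, world axes, zero at the start; "moment": the same for the moment, N m; "finger_gap": finger opening in mm; "finger_force": force on a finger pad.
Only numpy, scipy, OpenCV 4.12 (cv2) and the standard library are available. Lean on these libraries where they do the work, as an engineer would, in place of code of your own. Each camera call takes 0.05 s, during which the arm holds its last target. There are 200 camera calls.

TASK

The small grey model hull has to go on the aluminium inspection stage, but a green-capped paint jar is standing there: first move that jar upright into the blue-grey paint tray with the other two jars. Then set the hull flat, right way up, between the two black stops, its long axis along the line from stop to stop (either end first), centred on the red cross and square to the stops. Set both things down rather than dropping them, and leave the other two jars and the white dish where they are.

Things in the scene. Friction and masses are not known exactly. Their poses are not given: they have to be found in the camera images.
- stage: Inspection stage, fixed: aluminium plate 130 x 130 x 12 mm. Origin under its centre on the table, z up. On top stand two black stop blocks on its x axis, one at either side of the centre: each 16 mm thick (x), 36 mm wide (y), 12 mm high, inner faces at x = -38 and +38 mm (76 mm gap, so 5 mm spare at either end of a centred hull). Red centre lines run along x and y and cross at the centre.
- stage_mid (a point): Centre of the stage plate's top face, where the red lines cross, 12 mm above the table; axes as the stage's.
- hull: Light-grey primed tracked-vehicle model hull, loose, about 60 g: 66 mm long (x), 36 mm wide (y), upright sides 14 mm high, with a 52 x 30 mm raised deck on top to 19 mm high and a dark round turret opening in it. Origin at the centre of its underside, z up. Starts flat on the table. Grip it across its 36 mm width; it looks alike enough that either end may lead.
- jar: Paint jar to clear away, bright green cap, pale body, loose, about 100 g: 40 mm diameter, 55 mm high. Origin at the centre of its underside, z up. Starts upright on the stage between the stops.
- tray: Blue-grey shallow paint tray, fixed: 140 mm (x) x 180 mm (y), rim 12 mm high, walls and floor 4 mm thick. Origin under its centre, z up. Two jars stand in its -y half; the +y half is free.
- jar_black: Bystander jar with black cap, dark body, 36 mm diameter, 55 mm high, loose, standing in the tray. Origin at the centre of its underside.
- jar_blue: Bystander jar with blue cap, pale body, 36 mm diameter, 55 mm high, loose, standing in the tray. Origin at the centre of its underside.
- dish: Bystander white ceramic dish, 84 mm diameter, 16 mm high, loose, on the table. Origin at the centre of its underside.
Mind the look-alikes: they are no part of the job. There is more than one size of the stage; the job needs the largest.

How it is judged:
By the outcome, as a careful person would: the job done as asked, in the order asked, and still so for the second after the job is handed in, with the robot touching nothing.
It also fails if it takes over 64 s, if anything falls off the work surface, if the arm or the gripper's body presses on something with over 40 N, if the wrist force passes 120 N, or if a joint passes its speed limit or range.

## Working session

There is one attempt and no reset: what is moved stays moved. The work goes in short steps, Python scripts to look and compute and a tool call to move; the robot and the scene stay as the last step left them, time stands still between calls to the robot, and variables do not carry over. Pictures are saved under pics/ and viewed, at most 10 in all, crops included, and the job is handed in when it is done.

Besides the shell and the picture viewer there is one more tool, called after "Emit:" as name([rows], argument=value, ...), one row to a line, values as JSON. arm_command: Moves the arm, as the interface text tells. Its arguments: {"type":"object","properties":{"plan":{"type":"array"},"newtons":{"type":"number"}},"required":["plan"]}

```bash
mkdir -p pics
python3 - <<'E'
from cell import manip, eyes
import cv2, numpy as np
s=manip.read_state(); print({k:np.round(v,3).tolist() for k,v in s.items()})
for n in("top","scene"):
    c=eyes.camera(n); cv2.imwrite(f"pics/{n}0.png",c["img"]); np.savez(f"{n}0.npz",**{k:np.array(v) for k,v in c.items()})
    print(n,[c[k] for k in("fx","fy","cx","cy","eye","orientation")])
E
```

```text
{'clock': 0.0, 'joints': [1.107, 0.3, 1.522, 0.0, 1.321, -0.067], 'qd': [0.001, -0.001, 0.001, 0.0, -0.0, -0.0], 'effort': [-0.001, -53.182, -35.272, 0.071, 0.025, -0.0], 'eef_pos': [212.43, 507.04, 204.895], 'eef_rot': [-3.14, -0.0, 2.745], 'wrist_force': [0.781, 0.423, 0.415], 'moment': [-0.019, 0.025, 0.032], 'finger_force': 0.0, 'finger_gap': 94.109}
top [482.5958079618605, 482.5958079618605, 329.35296393354, 196.26377383466624, array([ 452.59292836,  -26.77463458, 1071.64569404]), array([-3.02675337,  0.00860628, -1.55465686])]
scene [411.146927586764, 411.146927586764, 314.1519542062271, 200.90431906155032, array([1205.71475444,   41.21539404,  743.2632582 ]), array([-2.39899996,  0.01449438,  1.61994409])]
```

View pics/top0.png

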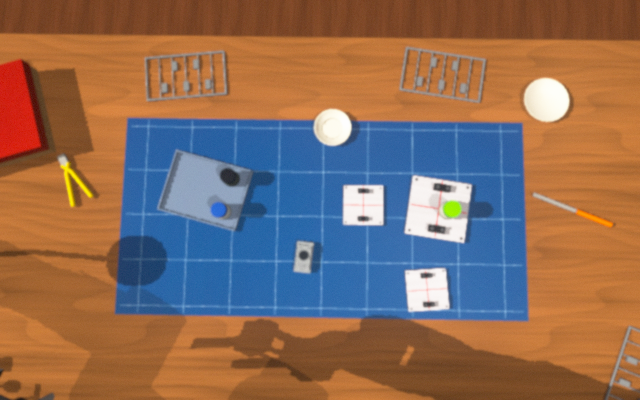

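View pics/scene0.png

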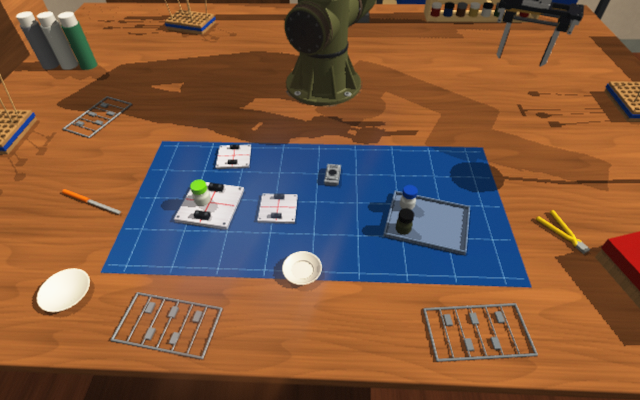

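Top view: there are three stages, at (363,205), (439,209) and (427,290). The one at (439,209) is the largest and holds the green-capped jar (452,209). The only hull is at (304,257). The tray is at (205,190), with the black jar at (229,177) and the blue jar at (219,210). The dish is at (333,127), and another white bowl at (546,100) is irrelevant.

Could be confused with the target: the stages at (363,205) and (427,290), which are smaller. I choose (439,209) and will check it in a crop.

```bash
cat > h.py <<'E'
import numpy as np, cv2
from scipy.spatial.transform import Rotation as R
def rot(c): return R.from_euler('xyz',c["orientation"]).as_matrix()
def ray(c,px,z):
    px=np.atleast_2d(px).astype(float)
    d=np.c_[(px[:,0]-c["cx"])/c["fx"],(px[:,1]-c["cy"])/c["fy"],np.ones(len(px))]@rot(c).T
    return c["eye"]+d*((z-c["eye"][2])/d[:,2])[:,None]
def cloud(c):
    v,u=np.mgrid[:400,:640]; Z=c["z_map"]
    P=np.stack([(u-c["cx"])/c["fx"]*Z,(v-c["cy"])/c["fy"]*Z,Z],-1)@rot(c).T+c["eye"]
    P[Z==0]=np.nan; return P
def proj(c,P):
    p=(np.atleast_2d(P)-c["eye"])@rot(c); return np.c_[p[:,0]/p[:,2]*c["fx"]+c["cx"],p[:,1]/p[:,2]*c["fy"]+c["cy"]]
def blob(m,seed):
    n,l,s,ct=cv2.connectedComponentsWithStats(m.astype(np.uint8)); 
    ys,xs=np.nonzero(l); k=np.argmin((xs-seed[0])**2+(ys-seed[1])**2); i=l[ys[k],xs[k]]
    return l==i
def rect(c,m,z):
    ys,xs=np.nonzero(m); W=ray(c,np.c_[xs,ys],z)[:,:2]
    (cx,cy),(w,h),a=cv2.minAreaRect(W.astype(np.float32)); return np.round([cx,cy,w,h,a,*W.mean(0)],1)
E
python3 - <<'E'
from h import *
for n in("top","scene"):
    c=dict(np.load(n+"0.npz")); P=cloud(c); im=c["img"]; hsv=cv2.cvtColor(im,cv2.COLOR_BGR2HSV).astype(int)
    H,S,V=hsv[...,0],hsv[...,1],hsv[...,2]
    top=n=="top"
    print(n)
    bluemat=(H>100)&(H<118)&(S>150)
    sd=lambda a,b:a if top else b
    g=blob((H>40)&(H<75)&(S>130)&(V>100),sd((452,209),(200,186))); print("green cap z55",rect(c,g,55),np.nanmedian(P[g],0).round(1))
    st=blob(cv2.erode((~bluemat).astype(np.uint8),np.ones((1,1)))&((S<100)|(H<10)|(H>165)|g), sd((425,225),(225,200))); print("stage z12",rect(c,st,12),st.sum())
    ys,xs=np.nonzero(blob((S<70)&(V>45),sd((304,262),(333,180)))); 
    hl=blob((S<70)&(V>45),sd((304,268),(333,182))); print("hull z14",rect(c,hl,14),hl.sum(),np.nanpercentile(P[hl][:,2],[5,50,95]).round(1))
    for nm,p in(("stopA",sd((443,188),(217,187))),("stopB",sd((437,229),(202,215)))):
        b=blob((V<60)&(P[...,2]>15),p); print(nm,rect(c,b,24),b.sum())
    b=blob((H>105)&(H<125)&(S>170)&(V>120)&(P[...,2]>35),sd((219,210),(410,189)));print("blue cap",rect(c,b,59))
    b=blob((V<70)&(P[...,2]>35),sd((229,177),(405,214)));print("black cap",rect(c,b,59))
    t=blob((S<130)&(S>40)&(H>100)&(H<125),sd((190,180),(440,220)));print("tray z12",rect(c,t,12),t.sum())
    if top: 
        a=cv2.resize(im[165:325,335:495],None,fx=3.5,fy=3.5,interpolation=2); b=cv2.resize(im[225:285,274:334],None,fx=560/60,fy=560/60,interpolation=2)[:, :240]
        cv2.imwrite("pics/crop.png",np.hstack([a,cv2.resize(im[237:277,292:318],(230,354)) if 0 else cv2.copyMakeBorder(cv2.resize(im[237:277,290:318],(230,329),interpolation=2),0,231,0,0,0)]))
E
```

```text
top
green cap z55 [ 547.7 -274.3   31.8   36.     0.9  547.9 -275.3] [ 547.6 -272.7   66.4]
stage z12 [ 551.6 -255.1  137.1  135.1   81.6  551.2 -254.6] 3745
hull z14 [441.8  38.9  37.   67.2  84.2 441.7  38.8] 527 [ 9.3 17.1 21.4]
stopA [ 597.4 -263.9    0.     0.     0.   597.4 -263.9] 1
stopB [ 597.4 -263.9    0.     0.     0.   597.4 -263.9] 1
blue cap [538.7 217.3  25.4  27.8   0.9 538.2 217.7]
black cap [610.4 199.   33.7  26.9  46.4 609.4 199.3]
tray z12 [585.4 260.8 184.9 143.7  75.5 587.1 263.6] 4928
scene
green cap z55 [ 536.9 -273.9   47.7   35.7   50.2  537.8 -275.3] [ 550.2 -269.5   68.3]
stage z12 [ 551.6 -255.6  140.8  143.1   81.5  556.6 -254. ] 2424
hull z14 [442.5  39.5  36.7  76.2  83.9 443.8  39.6] 274 [ 7.6 19.3 23.6]
stopA [ 509.  -247.5   20.7   35.8    2.   509.7 -246.7] 77
stopB [ 599.1 -259.9   36.7   19.1   80.4  600.3 -259.6] 82
blue cap [535.6 221.6  33.1  32.6  51.8 535.4 220.8]
black cap [618.6 201.4  30.8  54.   78.9 617.8 200.9]
tray z12 [586.5 261.1 181.2 149.8  75.4 595.  270.3] 3364
```

View pics/crop.png

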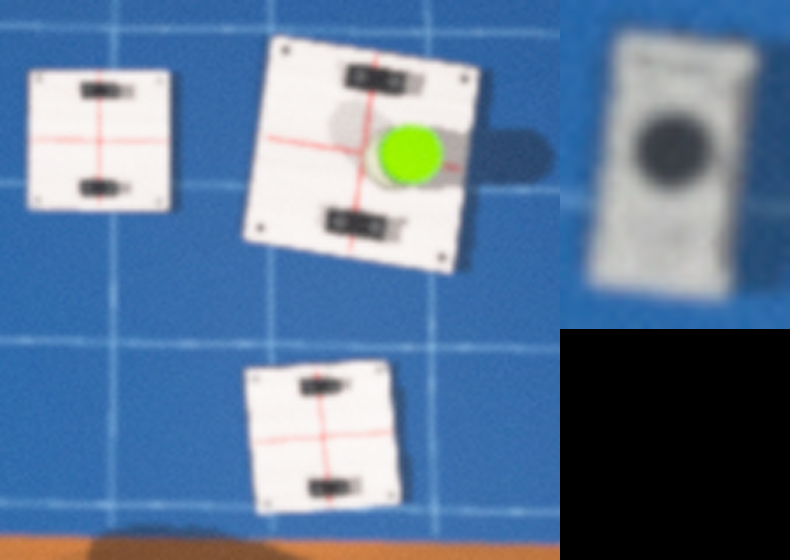

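The crop confirms the choice. The stage carrying the green jar is about 135 mm across and the others about 85 mm. The hull is upright, with its turret hole visible.

| Item | x, y (mm) | Direction |
|---|---|---|
| Stage | (551.6, -255.2) | stop line at -8.4° |
| Jar (cap at z 67) | (547, -272.5) | n/a |
| Tray | (586, 261) | x axis at -14.5° |
| Hull | (442, 39) | long axis at -5.8° |

I'm turning the yaw to 171.6° and moving over the jar.

Emit:
arm_command([
  [1,0,0,0,-0.125],
  [1,0,0,0,-0.125],
  [1,-0.0247,-0.0401,0,0],
  [1,-0.0247,-0.0401,0,0],
  [1,-0.0247,-0.0401,0,0],
  [1,-0.0247,-0.0401,0,0],
  [1,-0.0247,-0.0401,0,0],
  [1,-0.0247,-0.0401,0,0],
  [1,-0.0247,-0.0401,0,0],
  [1,-0.0247,-0.0401,0,0],
  [1,-0.0247,-0.0401,0,0],
  [1,-0.0247,-0.0401,0,0],
  [1,-0.0247,-0.0401,0,0],
  [1,-0.0247,-0.0401,0,0],
  [1,-0.0247,-0.0401,0,0],
  [1,-0.0247,-0.0401,0,0],
  [1,-0.0247,-0.0401,0,0],
  [1,-0.0247,-0.0401,0,0],
  [1,-0.0247,-0.0401,0,0],
  [1,-0.0247,-0.0401,0,0],
], newtons=15)

```text
clock: 2.6
eef_pos: [547.1, -273.3, 205.1]
eef_rot: [3.141, -0.001, 2.995]
wrist_force: [1.3, 0.1, 0.5]
finger_gap: 94.0
finger_force: 0.0
```

Emit:
arm_command([
  [1,0,0,0.03,0],
  [1,0,0,0.04,0],
  [1,0,0,0.04,0],
  [1,0,0,0.03,0],
  [1,0,0,0.02,0],
  [1,0,0,0.015,0],
  [1,0,0,0.006,0],
  [1,0,0,0,0],
  [-0.3,0,0,0,0],
  [-0.3,0,0,0,0],
  [-0.3,0,0,0,0],
  [-0.3,0,0,0,0],
  [-0.3,0,0,0,0],
  [-0.3,0,0,0,0],
])

```text
clock: 4.35
eef_pos: [546.8, -271.8, 24.5]
eef_rot: [-3.142, -0.0, 2.995]
wrist_force: [-0.1, -1.2, -0.2]
finger_gap: 39.2
finger_force: 15.0
```

Emit:
arm_command([
  [-1,0,0,-0.005,0],
  [-1,0,0,-0.015,0],
  [-1,0,0,-0.03,0],
  [-1,0,0,-0.03,0],
  [-1,0,0,-0.02,0],
  [-1,0,0,-0.005,0],
  [-1,0,0,0,0],
], newtons=20)

```text
clock: 5.22
eef_pos: [546.7, -271.8, 129.5]
eef_rot: [-3.142, 0.0, 2.995]
wrist_force: [-0.6, 0.1, -1.4]
finger_gap: 39.0
finger_force: 20.0
```

Emit:
arm_command([
  [-1,0.001,0.0125,0,0],
  [-1,0.002,0.025,0,0],
  [-1,0.002,0.035,0,0],
  [-1,0.002,0.035,0,0],
  [-1,0.002,0.035,0,0],
  [-1,0.002,0.035,0,0],
  [-1,0.002,0.035,0,0],
  [-1,0.002,0.035,0,0],
  [-1,0.002,0.035,0,0],
  [-1,0.002,0.035,0,0],
  [-1,0.002,0.035,0,0],
  [-1,0.002,0.035,0,0],
  [-1,0.002,0.035,0,0],
  [-1,0.002,0.035,0,0],
  [-1,0.002,0.035,0,0],
  [-1,0.002,0.035,0,0],
  [-1,0.002,0.03,0,0],
  [-1,0.002,0.015,0,0],
  [-1,0,0,0,0],
  [-1,0,0,0,0],
])

```text
clock: 7.72
eef_pos: [595.9, 298.7, 129.3]
eef_rot: [-3.141, -0.0, 2.994]
wrist_force: [-0.7, 0.6, -0.6]
finger_gap: 39.1
finger_force: 20.0
```

Run:
```python
from cell import manip, eyes
from h import *
s=manip.read_state(); print({k:np.round(s[k],3).tolist() for k in("clock","eef_pos","eef_rot","wrist_force")})
c=eyes.camera("scene"); cv2.imwrite("pics/s1.png",cv2.resize(c["img"][60:260,340:540],(600,600)))
print(proj(c,[[596,300,4],[596,300,59]]))
```

```text
{'clock': 7.725, 'eef_pos': [595.869, 298.735, 129.297], 'eef_rot': [-3.141, -0.0, 2.994], 'wrist_force': [-0.652, 0.582, -0.628]}
[[444.33111816 226.03033893]
 [449.80186265 210.24639663]]
```

View pics/s1.png

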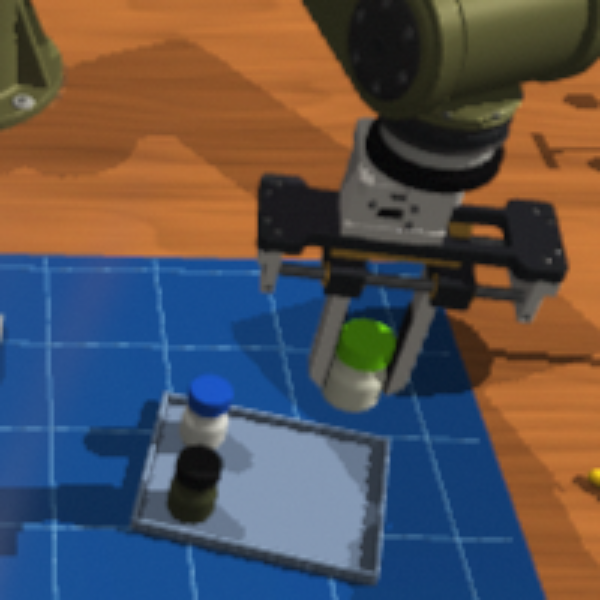

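The jar is held upright at crop (355,360). Both tray jars are unmoved, and the free half of the tray is below it. Lowering.

Emit:
arm_command([
  [-1,0,0,0.015,0],
  [-1,0,0,0.03,0],
  [-1,0,0,0.03,0],
  [-1,0,0,0.02,0],
  [-1,0,0,0.01,0],
  [-1,0,0,0.004,0],
  [-1,0,0,0.001,0],
  [-1,0,0,0.001,0],
  [-1,0,0,0.001,0],
  [-1,0,0,0,0],
])

```text
clock: 9.02
eef_pos: [595.9, 299.7, 17.6]
eef_rot: [3.141, 0.0, 2.995]
wrist_force: [-0.7, -1.0, -0.6]
finger_gap: 39.1
finger_force: 20.0
```

Emit:
arm_command([
  [-1,0,0,0.0005,0],
  [-1,0,0,0.0005,0],
  [-1,0,0,0.0003,0],
  [-1,0,0,0,0],
])

```text
clock: 9.52
eef_pos: [596.0, 299.6, 16.5]
eef_rot: [3.142, 0.0, 2.995]
wrist_force: [-1.1, -1.4, 4.5]
finger_gap: 39.1
finger_force: 20.0
```

Contact: the force has risen to +4.5 N. Releasing and rising.

Emit:
arm_command([
  [-0.05,0,0,0,0],
  [0.05,0,0,0,0],
  [0.19,0,0,0,0],
  [0.19,0,0,0,0],
  [0.19,0,0,0,0],
  [0.19,0,0,-0.004,0],
  [0.19,0,0,-0.02,0],
  [0.19,0,0,-0.04,0],
  [0.19,0,0,-0.04,0],
  [0.19,0,0,-0.02,0],
  [0.19,0,0,0,0],
])

```text
clock: 10.9
eef_pos: [596.3, 299.8, 141.6]
eef_rot: [3.14, 0.002, 2.995]
wrist_force: [-0.3, -0.3, -0.7]
finger_gap: 56.1
finger_force: 0.0
```

```bash
cat > m.py <<'E'
from cell import manip, eyes
from h import *
import sys
tag=sys.argv[1]
from numpy.linalg import svd
for n in("top","scene"):
    c=eyes.camera(n); im=c["img"]; np.savez(f"{n}{tag}.npz",**{k:np.array(v) for k,v in c.items()})
    P=cloud(c); hsv=cv2.cvtColor(im,cv2.COLOR_BGR2HSV).astype(int); H,S,V=hsv[...,0],hsv[...,1],hsv[...,2]; top=n=="top"; print(n)
    sd=lambda a,b:a if top else b
    W=ray(c,np.stack(np.meshgrid(np.arange(640),np.arange(400)),-1).reshape(-1,2),12)[:,:2].reshape(400,640,2)
    near=np.hypot(W[...,0]-551.6,W[...,1]+255.2)<58
    red=near&((H<12)|(H>168))&(S>35)&(V>120); w=W[red]; 
    th=np.deg2rad(-8.4); 
    for it in range(5):
        e=np.array([np.cos(th),np.sin(th)]); f=np.array([-e[1],e[0]])
        ce=np.array([551.6,-255.2]) if it==0 else ce
        a=(w-ce)@e; b=(w-ce)@f
        lx=(abs(b)<6)&(abs(a)>8); ly=(abs(a)<6)&(abs(b)>8)
        # joint lsq: line x: b=b0+t*a ; line y: a=a0-t*b
        A=np.r_[np.c_[np.ones(lx.sum()),np.zeros(lx.sum()),a[lx]],np.c_[np.zeros(ly.sum()),np.ones(ly.sum()),-b[ly]]]
        s=np.linalg.lstsq(A,np.r_[b[lx],a[ly]],rcond=None)[0]; ce=ce+s[1]*e+s[0]*f; th+=s[2]
    print("cross",ce.round(1),"deg",np.rad2deg(th).round(2),lx.sum(),ly.sum())
    st=blob(((S<100)|(H<10)|(H>165)),sd((425,225),(225,200))); print("stage z12",rect(c,st,12))
    hl=blob((S<70)&(V>45),sd((304,268),(333,182))); print("hull z14",rect(c,hl,14),hl.sum())
    g=(H>40)&(H<75)&(S>130)&(V>80)&(P[...,1]>250); print("green cap z59",rect(c,g,59),g.sum(),np.nanmedian(P[g],0).round(1))
cv2.imwrite(f"pics/m{tag}.png",im[100:300,100:540] if 0 else cv2.resize(im[120:300,120:520],(800,360)))
E
python3 m.py 1
```

```text
top
cross [ 551.7 -255.7] deg -8.29 91 139
stage z12 [ 551.9 -254.6  135.9  135.5   81.6  551.4 -254.7]
hull z14 [441.9  39.1  37.4  67.2  84.  441.7  38.8] 527
green cap z59 [ 0.  0.  0.  0.  0. nan nan] 0 [nan nan nan]
scene
cross [ 547.9 -256.5] deg -8.33 39 88
stage z12 [ 554.7 -253.5  139.2  143.2   81.7  557.1 -253.6]
hull z14 [442.3  39.5  36.7  75.9  83.9 443.2  39.6] 286
green cap z59 [598.8 298.7  35.2  48.9  68.2 598.7 298.2] 236 [599.7 298.3  60.5]h.py:20: RuntimeWarning: Mean of empty slice.
  (cx,cy),(w,h),a=cv2.minAreaRect(W.astype(np.float32)); return np.round([cx,cy,w,h,a,*W.mean(0)],1)
  ret = um.true_divide(
  return np.nanmean(a, axis, out=out, keepdims=keepdims)
```

View pics/m1.png

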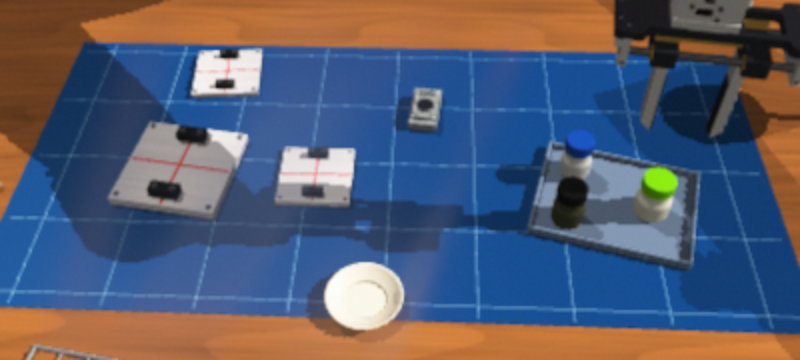

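The green jar now stands upright in the tray at (657,190) beside the other two, and the stage is clear with the cross at (180,163). The hull is untouched at (425,108). Going to the hull.

Emit:
arm_command([
  [0.3,0,0,0,-0.042],
  [0.3,0.0127,-0.0275,0,0],
  [0.3,0.0127,-0.0275,0,0],
  [0.3,0.0127,-0.0275,0,0],
  [0.3,0.0127,-0.0275,0,0],
  [0.3,0.0127,-0.0275,0,0],
  [0.3,0.0127,-0.0275,0,0],
  [0.3,0.0127,-0.0275,0,0],
  [0.3,0.0127,-0.0275,0,0],
  [0.3,0.0127,-0.0275,0,0],
  [0.3,0.0127,-0.0275,0,0],
  [0.3,0,0,0,0],
  [0.3,0,0,0.03,0],
  [0.3,0,0,0.03,0],
  [0.3,0,0,0.03,0],
  [0.3,0,0,0.02,0],
  [0.3,0,0,0,0],
  [0.3,0,0,0,0],
], newtons=12)

```text
clock: 13.25
eef_pos: [441.1, 39.7, 30.5]
eef_rot: [3.142, 0.0, 3.037]
wrist_force: [-0.5, -0.5, 0.3]
finger_gap: 61.2
finger_force: 0.0
```

Emit:
arm_command([
  [0.3,0,0,0.012,0],
  [0.3,0,0,0.009,0],
  [0.3,0,0,0.005,0],
  [0.3,0,0,0,0],
  [0.0,0,0,0,0],
  [-0.15,0,0,0,0],
  [-0.2,0,0,0,0],
  [-1,0,0,0,0],
  [-1,0,0,0,0],
  [-1,0,0,0,0],
  [-1,0,0,0,0],
], newtons=12)

```text
clock: 14.62
eef_pos: [440.9, 39.4, 4.3]
eef_rot: [-3.142, 0.0, 3.037]
wrist_force: [-2.1, -0.5, 4.1]
finger_gap: 35.7
finger_force: 12.0
```

Emit:
arm_command([
  [-1,0,0,-0.004,0],
  [-1,0,0,-0.015,0],
  [-1,0,0,-0.03,0],
  [-1,0,0,-0.025,0],
  [-1,0,0,-0.006,0],
  [-1,0,0,0,0],
  [-1,0,0,0,0],
], newtons=15)

```text
clock: 15.5
eef_pos: [440.4, 39.4, 83.4]
eef_rot: [-3.141, -0.001, 3.037]
wrist_force: [1.0, -0.3, -0.3]
finger_gap: 36.0
finger_force: 15.0
```

Emit:
arm_command([
  [-1,0,0,0,0.04],
  [-1,-0.0063,-0.0115,0,0],
  [-1,-0.0126,-0.023,0,0],
  [-1,-0.0126,-0.023,0,0],
  [-1,-0.0126,-0.023,0,0],
  [-1,-0.0126,-0.023,0,0],
  [-1,-0.0126,-0.023,0,0],
  [-1,-0.0126,-0.023,0,0],
  [-1,-0.0126,-0.023,0,0],
  [-1,-0.0126,-0.023,0,0],
  [-1,-0.0126,-0.023,0,0],
  [-1,-0.0126,-0.023,0,0],
  [-1,-0.0126,-0.023,0,0],
  [-1,-0.0063,-0.0115,0,0],
  [-1,0,0,0,0],
  [-1,0,0,0,0],
  [-1,0,0,0,0],
])

```text
clock: 17.62
eef_pos: [550.6, -254.8, 84.3]
eef_rot: [3.142, 0.0, 2.998]
wrist_force: [1.5, 0.3, -0.7]
finger_gap: 35.9
finger_force: 15.0
```

Emit:
arm_command([
  [-1,0,0,0.01,0],
  [-1,0,0,0.02,0],
  [-1,0,0,0.02,0],
  [-1,0,0,0.0045,0],
  [-1,0,0,0,0],
  [-1,0,0,0,0],
])

```text
clock: 18.38
eef_pos: [551.0, -255.7, 30.2]
eef_rot: [-3.141, 0.001, 2.997]
wrist_force: [0.2, 0.2, -1.4]
finger_gap: 35.9
finger_force: 15.0
```

Run:
```python
from cell import manip, eyes
from h import *
a=[]
for n,(u,v) in(("scene",(170,160)),("top",(395,165))):
    c=eyes.camera(n); np.savez(f"{n}2.npz",**{k:np.array(v) for k,v in c.items()})
    a.append(cv2.resize(c["img"][v:v+80,u:u+80],(400,400),interpolation=2))
cv2.imwrite("pics/s2.png",np.hstack(a)); s=manip.read_state(); print(s["eef_pos"],s["clock"],s["wrist_force"])
```

```text
[ 550.93422038 -255.63560078   30.27245853] 18.475 [-0.65419607  0.59584328 -1.23795444]
```

View pics/s2.png

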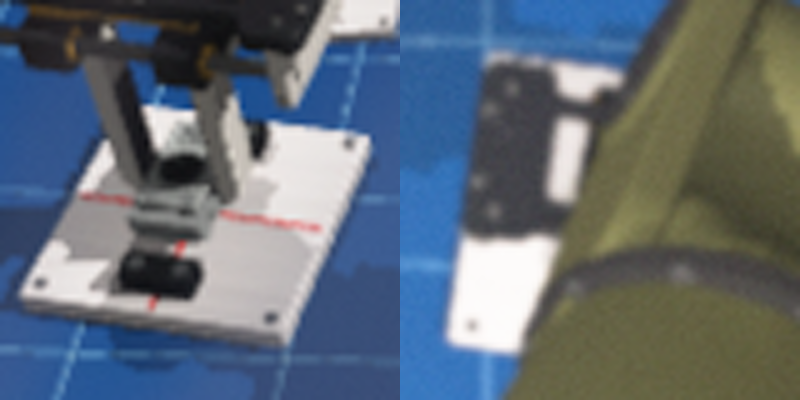

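The hull is held level between the stops, front at scene crop (170,210) with its front stop at (160,272), and the cross line is under it. Lowering.

Emit:
arm_command([
  [-1,0,0,0.004,0],
  [-1,0,0,0.005,0],
  [-1,0,0,0.003,0],
  [-1,0,0,0.001,0],
  [-1,0,0,0,0],
  [-1,0,0,0,0],
])

```text
clock: 19.23
eef_pos: [550.7, -255.5, 16.8]
eef_rot: [-3.142, 0.0, 2.997]
wrist_force: [0.3, -0.4, -0.5]
finger_gap: 35.6
finger_force: 15.0
```

Emit:
arm_command([
  [-1,0,0,0.0004,0],
  [-1,0,0,0.0004,0],
  [-1,0,0,0,0],
])

```text
clock: 19.6
eef_pos: [550.7, -255.5, 16.3]
eef_rot: [-3.141, 0.0, 2.997]
wrist_force: [-2.9, 1.1, 4.6]
finger_gap: 36.0
finger_force: 15.0
```

Contact. Releasing, rising, and moving aside to check.

Emit:
arm_command([
  [-0.2,0,0,0,0],
  [-0.1,0,0,0,0],
  [0.1,0,0,0,0],
  [0.2,0,0,0,0],
  [0.2,0,0,0,0],
  [0.2,0,0,0,0],
  [0.2,0,0,-0.004,0],
  [0.2,0,0,-0.02,0],
  [0.2,0,0,-0.04,0],
  [0.2,0,0,-0.04,0],
  [0.2,0,0,-0.03,0],
  [0.2,0,0.04,0,0],
  [0.2,0,0.05,0,0],
  [0.2,0,0.05,0,0],
  [0.2,0,0.05,0,0],
  [0.2,0,0.05,0,0],
  [0.2,0,0.05,0,0],
  [0.2,0,0.03,0,0],
  [0.2,0,0,0,0],
])

```text
clock: 21.98
eef_pos: [597.0, 62.9, 151.2]
eef_rot: [3.141, 0.001, 2.999]
wrist_force: [-0.3, 0.0, -0.1]
finger_gap: 56.1
finger_force: 0.0
```

Run:
```python
from cell import manip, eyes
from h import *
a=[]
for n,(u,v) in(("scene",(170,160)),("top",(400,170))):
    c=eyes.camera(n); im=c["img"]; np.savez(f"{n}3.npz",**{k:np.array(v) for k,v in c.items()})
    a.append(cv2.resize(im[v:v+80,u:u+80],(400,400),interpolation=2))
    if n=="top":
        P=cloud(c); S=cv2.cvtColor(im,cv2.COLOR_BGR2HSV).astype(int); V=S[...,2];print([ (x,y,V[y,x]) for x,y in((439,209),(439,200),(420,195),(455,225))])
        # rectify onto z=12 plane, stage frame (2 px per mm), centre at 551.7,-255.5, yaw -8.3deg
        th=np.deg2rad(-8.3); g=(np.mgrid[:280,:280]-140)/2.0
        X,Y=-g[0],-g[1]   # up=+stage x, left=+stage y
        for z in(12,26,31):
            w=np.stack([551.7+X*np.cos(th)-Y*np.sin(th),-255.5+X*np.sin(th)+Y*np.cos(th),np.full_like(X,z)],-1).reshape(-1,3)
            m=proj(c,w).reshape(280,280,2).astype(np.float32)
            cv2.imwrite(f"pics/rect{z}.png",cv2.remap(im,m[...,0],m[...,1],cv2.INTER_CUBIC))
r=np.hstack([cv2.resize(cv2.imread(f"pics/rect{z}.png"),(400,400)) for z in(12,26)])
for k in(200,600): cv2.line(r,(k,0),(k,400),(255,0,255),1)
cv2.line(r,(0,200),(800,200),(255,0,255),1)
cv2.imwrite("pics/s3.png",cv2.resize(np.vstack([np.hstack(a),r]),(600,600)))
s=manip.read_state(); print(s["eef_pos"],s["clock"])
```

```text
[(439, 209, np.int64(96)), (439, 200, np.int64(188)), (420, 195, np.int64(251)), (455, 225, np.int64(250))]
[596.84453833  60.69306323 150.75428848] 22.075
```

View pics/s3.png

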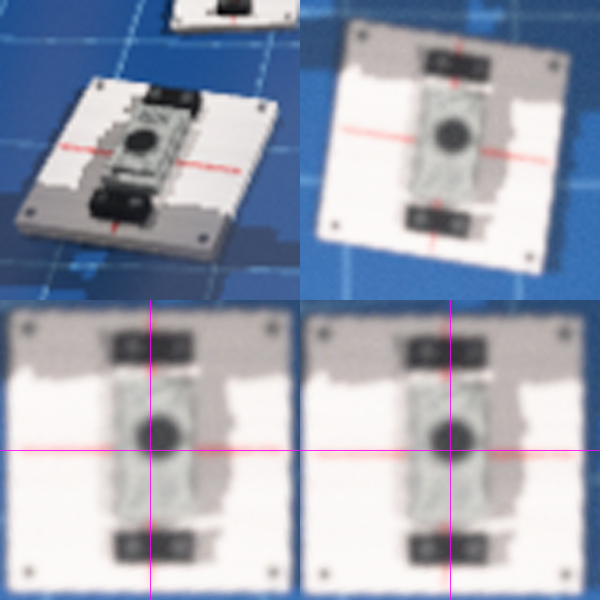

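The hull sits flat and right way up between the stops, in line with the red lines. I'll put numbers on the residual offset.

Run:
```python
from h import *
a=cv2.imread("pics/rect26.png").astype(float); b=cv2.imread("pics/rect12.png").astype(float)
g=a.mean(-1)
col=g[:,128:152].mean(1) if 0 else a[:,134:146].mean((1,2))
np.set_printoptions(linewidth=200)
print("along x (row->x mm)",[( (140-i)/2, int(g[i,125:155].mean())) for i in list(range(58,76))+list(range(202,222))])
for r in((85,100),(160,185),(185,198)):
  p=g[r[0]:r[1]].mean(0); print(r,"left",p[95:113:1].astype(int),"right",p[170:188].astype(int))
# hull in original image via S/V segmentation, red cross
c=dict(np.load("top3.npz")); hsv=cv2.cvtColor(c["img"],cv2.COLOR_BGR2HSV).astype(int); H,S,V=hsv[...,0],hsv[...,1],hsv[...,2]
W=ray(c,np.stack(np.meshgrid(np.arange(640),np.arange(400)),-1).reshape(-1,2),26)[:,:2].reshape(400,640,2)
e=np.array([np.cos(np.deg2rad(-8.3)),np.sin(np.deg2rad(-8.3))]);f=np.array([-e[1],e[0]]);d=W-[551.7,-255.5]
greenish=(c["img"][...,1].astype(int)-c["img"][...,2])
m=(greenish>3)&(abs(d@e)<45)&(abs(d@f)<30)
m=blob(cv2.morphologyEx(m.astype(np.uint8),cv2.MORPH_OPEN,np.ones((3,3)))>0,(439,205)); m=cv2.morphologyEx(m.astype(np.uint8),cv2.MORPH_CLOSE,np.ones((7,7)))>0
print(rect(c,m,26),m.sum()); q=d[m]; print("mean stage x,y",(q@e).mean(),(q@f).mean())
w,v=np.linalg.eigh(np.cov(q.T)); print("axis",np.rad2deg(np.arctan(v[1,1]/v[0,1])))
dk=(V<110)&(np.hypot(d@e,d@f)<14); q=ray(c,np.argwhere(dk)[:,::-1],31)[:,:2]-[551.7,-255.5]; print("turret",(q@e).mean(),(q@f).mean(),dk.sum())
c=dict(np.load("top0.npz")); V=c["img"].max(-1); W=ray(c,np.argwhere(V<110)[:,::-1],19)[:,:2]-[441.9,39.1]; W=W[np.hypot(*W.T)<14]
t=np.deg2rad(-6);print("turret in hull at start",W.mean(0)@np.array([[np.cos(t),-np.sin(t)],[np.sin(t),np.cos(t)]]),len(W))
```

```text
along x (row->x mm) [(41.0, 61), (40.5, 65), (40.0, 72), (39.5, 80), (39.0, 90), (38.5, 101), (38.0, 114), (37.5, 127), (37.0, 140), (36.5, 152), (36.0, 163), (35.5, 173), (35.0, 181), (34.5, 187), (34.0, 191), (33.5, 194), (33.0, 194), (32.5, 194), (-31.0, 200), (-31.5, 198), (-32.0, 196), (-32.5, 193), (-33.0, 190), (-33.5, 187), (-34.0, 184), (-34.5, 180), (-35.0, 176), (-35.5, 172), (-36.0, 167), (-36.5, 161), (-37.0, 154), (-37.5, 145), (-38.0, 136), (-38.5, 125), (-39.0, 115), (-39.5, 104), (-40.0, 94), (-40.5, 86)]
(85, 100) left [221 217 213 208 203 198 194 190 188 187 186 185 185 186 187 188 190 193] right [173 172 172 172 173 173 174 176 177 179 180 181 181 181 182 183 183 184]
(160, 185) left [219 216 212 208 204 199 195 192 189 187 186 185 185 186 187 189 191 194] right [183 178 174 171 169 169 170 172 174 176 178 180 182 183 184 184 185 185]
(185, 198) left [223 220 216 212 208 204 199 196 194 193 192 192 193 194 196 198 199 200] right [199 197 195 194 193 192 191 190 190 190 189 189 189 190 190 189 189 189]Traceback (most recent call last):
  File "<stdin>", line 15, in <module>
  File "h.py", line 16, in blob
    ys,xs=np.nonzero(l); k=np.argmin((xs-seed[0])**2+(ys-seed[1])**2); i=l[ys[k],xs[k]]
                           ~~~~~~~~~^^^^^^^^^^^^^^^^^^^^^^^^^^^^^^^^^
    return _wrapfunc(a, 'argmin', axis=axis, out=out, **kwds)
    return bound(*args, **kwds)
ValueError: attempt to get argmin of an empty sequence
```

Run:
```python
from h import *
def tur(f,c0,deg,z):
    c=dict(np.load(f)); V=c["img"].max(-1).astype(float); px=np.argwhere(V<400)[:,::-1]; w=ray(c,px,z)[:,:2]-c0
    t=np.deg2rad(deg); w=w@np.array([[np.cos(t),-np.sin(t)],[np.sin(t),np.cos(t)]])
    k=np.hypot(*w.T)<17; wt=np.clip(140-V[px[k][:,1],px[k][:,0]],0,None); print(f,(w[k]*wt[:,None]).sum(0)/wt.sum(),wt.sum().round())
tur("top0.npz",[441.9,39.1],-6,19); tur("top3.npz",[551.7,-255.5],-8.3,31)
tur("scene0.npz",[437.9,39.5],-6,19); tur("scene3.npz",[547.9,-256.2],-8.3,31)
for f in("top3.npz",):
    c=dict(np.load(f)); cv2.imwrite("pics/big.png",cv2.resize(c["img"][180:240,415:465],None,fx=10,fy=10,interpolation=2))
```

```text
top0.npz [ 3.4192459  -0.16728773] 3551.0
top3.npz [3.79419189 0.14483219] 3038.0
scene0.npz [ 2.17769743 -0.90222994] 3912.0
scene3.npz [ 2.82022007 -0.19135438] 4144.0
```

View pics/big.png

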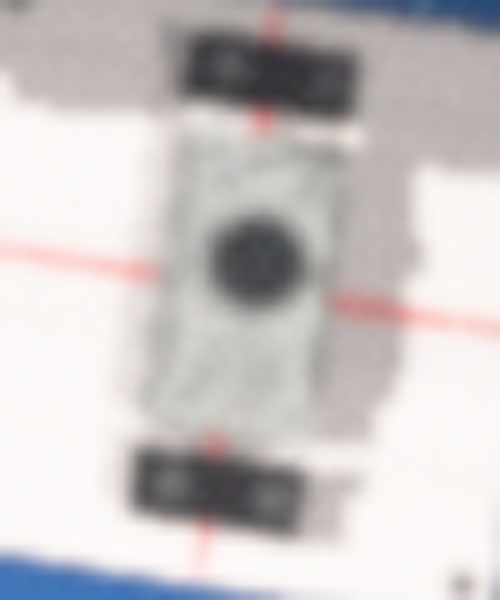

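The turret shift from start to finish puts the hull within about 0.5 mm of the cross. It looks square, with a gap at each end, red line ends showing at (262,120) and (216,443). Handing in.

```bash
python3 -c "
from cell import ticket; print(ticket.sign_off())"
```

```text
the job is handed in; nothing more can be done
None
```

I moved the green-capped jar upright into the tray, then set the hull flat between the stops of the largest stage, square and within about 0.7 mm of the red cross by camera; the job is handed in at about 22 s.

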